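Lift the paint caddy out of its covered box

ROBOT

A 7-joint arm with a two-finger parallel gripper is mounted at the origin on the work surface. World frame = base frame: x ahead of the robot, y to its left, z up, the work surface at z = 0. Lengths are in m, angles in degrees, forces in N, time in s.
With the tool pointing down it reaches from about 0.425 to 0.875 m from the base axis. Payload 4.7 kg.
Tool frame: the origin (TCP) lies at the very end of the fingers, on their centre line; the grasp point (between the pads) lies 19 mm behind it (env.grasp_offset is the distance from the TCP to the grasp point, in m); z points along the fingers, y is the line along which they close (so a half turn about z gives the same grasp; the last joint's range is limited). The gripper opens to 87 mm and grips with 3 to 60 N. Pads are 19 mm wide; open, the fingers measure 117 mm over their backs; the gripper's body (75 mm by 190 mm) begins 51 mm behind the grasp point.
Start: joints at [65.781, 18.392, -4.016, 83.108, 1.295, 78.541, -3.26], TCP at [0.275, -0.589, 0.223] pointing down, gripper open.
Joint ranges: [-163.93, 163.93], [-17.29, 119.83], [-79.2, 71.16], [3.27, 140.29], [-89.18, 269.18], [5.43, 117.66], [-154.24, 154.24]. Speed limits (degrees/s): [147.25, 147.25, 180, 180, 180, 180, 180].

INTERFACE

Orientations are given as [roll, pitch, yaw] about the fixed x, y, z axes, in that order (R = Rz(yaw) Ry(pitch) Rx(roll)).
In Python, from cell import env gives the robot as it stands. The module is installed in compiled form; this text tells all that it offers.
- The arm moves only by the tool drive_tool, never from a script. Its argument "moves" is one flat list of numbers, 5 for each row, row after row: the shift along the tool's x, y, z in units of 40 mm (1.0 is 40 mm), then the turn about the tool's z in units of 10 degrees (1.0 is 10 degrees), then the finger opening in mm, from 0 to 87. A call has 1 to 5 rows; each row is the pose to reach, as a shift and turn from the pose commanded when the call began, along the tool's axes at that moment; what a row does not reach only later rows make up. A row lasts 1/8 s, in which the tool goes at most 62.5 mm and 10.7 degrees, less where a joint would pass 70% of its speed; a pose out of reach is approached as far as the arm can. A call with a gripper value outside its range is refused whole. The fingers move at their own pace and stop on an object; "squeeze" is the grip in N (left out, the last holds). Time passes only in rows, so rows that repeat a pose let the fingers close. It gives the time, the measured TCP pose, the force, the opening and the grip force at its end, in the units of the state.
- env.get_obs(): the state, without advancing time (a new reading comes with each control period).
- env.read_camera(name): name is "scene" or "top" or "wrist"; returns (picture, depth): 384x512x3 uint8, red, green, blue; 384x512 float32, m along the optical axis (not along the pixel's ray), 0 where there is no reading.
- env.camera_model(name): a dict with "K" (3x3 intrinsics, pixels), "k1" (the pictures are not rectified: a ray, as slopes to the right and down, at radius r is drawn at 1 + k1 r^2 times it, then the intrinsics apply), "rvec" (rotation vector, rad) and "tvec" (3), from world to camera coordinates, as OpenCV has them; the wrist camera has in their place "tool_from_camera" (4x4, takes a point from camera to tool coordinates, whose origin is the TCP and whose axes are the flange's). Camera axes: x right, y down, z forward; pixel columns grow to the right and rows downward; lengths in m; the calibration is good to about 2 mm. A picture is of the moment at which its call begins: read the wrist's pose just before it. camera_model takes no time and is no camera call.
- env.sign_off(): hands the job in; it is judged then, once.
The state is a dict: "time_s": time; "qpos": joint angles; "joint_velocities": joint speeds; "effort": joint torques, N m; "tool_pos": TCP position; "tool_rot": TCP orientation; "force": force on the tool from outside, world axes, zero at the start; "wrist_torque": the same for the moment, N m; "grip_width": finger opening in m; "grasp_force": force on a finger pad.
Only numpy, scipy, OpenCV 4.12 (cv2) and the standard library are available. Lean on these libraries where they do the work, as an engineer would, in place of code of your own. Each camera call takes 0.05 s, during which the arm holds its last target. There are 200 camera calls.

TASK

Lift the loose blue cover off the two pins of the wooden paint box, lay it flat, handle up, in the middle of the white paper sheet without dropping it, and let go of it. Then lift the yellow caddy with its two paint pots by its handle out of the box until its underside is at least 6 cm above the box's rim, keep it still and level there for two seconds with both pots standing in it, and finish while still holding it there. Never tip the caddy or its pots, and leave the other things on the table alone.

Things in the scene. Friction and masses are not known exactly. Their poses are not given: they have to be found in the camera images.
- housing: Open-topped light wooden paint box, fixed to the table, 230 x 180 mm outside (long side along its x), 80 mm high to the rim. End walls (at +-x) 20 mm thick, side walls 5 mm, inner floor 6 mm above the table, inside 190 x 170 mm. Two upright steel pins, 8 mm in diameter, 14 mm high, stand on the rim at x = +-105 mm, y = 0. Origin: centre of its underside, on the table; z up.
- cover: Loose blue cover plate, 230 x 180 x 6 mm, about 0.28 kg, lying on the box's rim with its two 15 x 14 mm holes (at x = +-103.5 mm) over the pins. On its middle stands a dark wooden bar handle along its x axis: bar 60 mm long, 14 mm wide, 18 mm high, from 25 to 43 mm above the underside, on two small posts 26 mm either side of the middle. Origin: centre of its underside; z up through the handle.
- cover_grip (a point): Centre of the bar of the cover's handle, 34 mm above the cover's underside; x along the bar, to be pinched across y (14 mm wide).
- caddy: Yellow plastic caddy standing loose on the box's inner floor under the cover: a tray 150 x 76 mm with a 16 mm rim and a 4 mm floor, and a T-shaped handle in the middle, its top 66 mm above the caddy's underside. About 0.16 kg, 0.26 kg with the pots; masses vary by 30 to 40 percent. Origin: centre of its underside; x along its length and its handle bar, z up.
- caddy_grip (a point): Centre of the caddy's handle bar, 54 mm above the caddy's underside: bar 46 mm long along x, 14 mm wide in y, 24 mm high; to be pinched across y.
- pot_red: Closed white paint pot with a red lid, 41 mm in diameter, 38 mm high, about 50 g, standing loose in the +x half of the caddy, about 44 mm from its middle. Origin: centre of its underside; z up.
- pot_green: The same pot with a green lid, in the -x half of the caddy.
- sheet: White paint-spotted paper sheet on card, fixed to the table, 300 x 260 mm (long side along its x), 2 mm thick. Origin: centre of its underside, on the table.
- tin: Bystander: open brown tin, 80 mm wide, 110 mm high, beyond the work area (far from the robot). Origin: centre of its underside.
- dish: Bystander: small white paint dish, 72 mm wide, 40 mm high, in the same far row.
- stamp: Bystander: turned wooden hand stamp, 52 mm wide, 70 mm high, in the same far row.
- case: Bystander: blue pencil case, 200 x 75 x 45 mm high, lying at the right (-y) edge nearer the robot than the bottle, its long side (its y) pointing away from the robot. Origin: centre of its underside.
- bottle: Bystander: large white paint bottle, 76 mm wide, 200 mm high, at the right (-y) edge. Origin: centre of its underside.
- brush: Bystander: paint brush lying at the left (+y) edge. About 190 mm long.

How it is judged:
By the outcome, as a careful person would: the job done as asked, in the order asked, and still so for the second after the job is handed in, while the arm keeps its last pose, push and grip.
It also fails if it takes over 66 s, if anything falls off the work surface, if the arm or the gripper's body presses on something with over 40 N, if the wrist force passes 120 N, or if a joint passes its speed limit or range.

## Working session

There is one attempt and no reset: what is moved stays moved. The work goes in short steps, Python scripts to look and compute and a tool call to move; the robot and the scene stay as the last step left them, time stands still between calls to the robot, and variables do not carry over. Pictures are saved under pics/ and viewed, at most 10 in all, crops included, and the job is handed in when it is done.

Besides the shell and the picture viewer there is one more tool, called after "Emit:" as name(argument=value, ...), one argument or row to a line, values as JSON. drive_tool: Moves the arm, as the interface text tells. Its arguments: {"type":"object","properties":{"moves":{"type":"array","items":{"type":"number"}},"squeeze":{"type":"number"}},"required":["moves"]}

```bash
mkdir -p pics
cat > h.py <<'E'
import numpy as np, cv2
from cell import env
from scipy.spatial.transform import Rotation as R
def tool():
    o=env.get_obs(); r=R.from_euler('xyz',o['tool_rot'],degrees=True).as_matrix(); return np.array(o['tool_pos']),r
def cam(name):
    p,r=tool(); im,d=env.read_camera(name); m=env.camera_model(name)
    if name=='wrist':
        T=np.array(m['tool_from_camera']); Rc=r@T[:3,:3]; c=p+r@T[:3,3]
    else:
        Rw=cv2.Rodrigues(np.array(m['rvec'],float))[0]; Rc=Rw.T; c=-Rc@np.array(m['tvec']).ravel()
    return im,d,np.array(m['K']),float(m['k1']),Rc,c
def rays(uv,K,k1,Rc):
    uv=np.array(uv,float).reshape(-1,1,2)
    n=cv2.undistortPoints(uv,K,np.array([k1,0,0,0.]))[:,0]
    return np.c_[n,np.ones(len(n))]@Rc.T
def plane(uv,z,K,k1,Rc,c):
    r=rays(uv,K,k1,Rc); return c+r*((z-c[2])/r[:,2])[:,None]
def save(n,im): cv2.imwrite('pics/'+n,cv2.cvtColor(im,cv2.COLOR_RGB2BGR))
def world(d,K,k1,Rc,c):
    h,w=d.shape; v,u=np.mgrid[:h,:w]
    return (c+rays(np.c_[u.ravel(),v.ravel()],K,k1,Rc)*d.reshape(-1,1)).reshape(h,w,3)
E
python3 - <<'E'
from h import *
o=env.get_obs(); print(o)
a=cam('top'); b=cam('scene'); save('t1.png',a[0]); save('s1.png',b[0]); print(a[5],b[5])
E
```

```text
{'time_s': 0.0, 'qpos': array([65.78161763, 18.4381826 , -4.01554309, 83.17699601,  1.29642434,
       78.53887581, -3.26001646]), 'joint_velocities': array([-0.01574774,  0.02419979, -0.03791311, -0.01521832,  0.0349977 ,
        0.07935046, -0.12982028]), 'effort': array([-9.28969166e-04, -4.91285312e+01, -4.04507238e-01, -3.12526023e+01,
       -6.41303463e-02,  4.35921131e-02,  1.64976359e-04]), 'tool_pos': array([ 0.27468127, -0.58849326,  0.2214531 ]), 'tool_rot': array([-1.79891269e+02,  7.16606344e-03,  2.50284640e+01]), 'force': array([-0.1167899 ,  0.08569953, -0.3836187 ]), 'wrist_torque': array([ 0.02065064,  0.02108326, -0.03917613]), 'grasp_force': 0.0, 'grip_width': 0.08699474216147542}
[0.34518214 0.00311403 1.17269523] [ 1.70003741 -0.01129677  1.48563862]
```

View pics/t1.png

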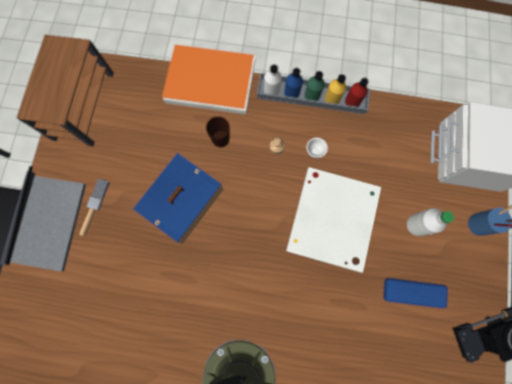

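View pics/s1.png

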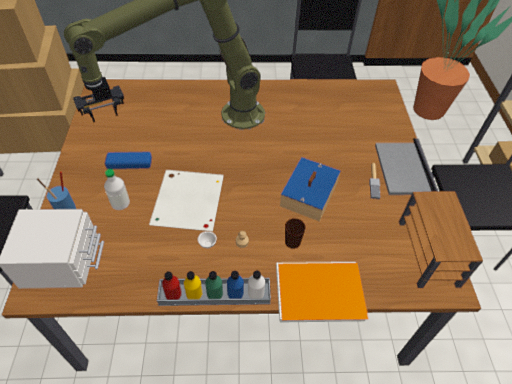

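The top view shows the blue cover on the box around (178,198), the sheet around (335,220), the bottle at (428,222) and the case at (415,293). The gripper is at (490,335).

```bash
cat > m.py <<'E'
from h import *
def blob(mask,near):
    n,l,s,c=cv2.connectedComponentsWithStats(mask.astype(np.uint8))
    i=min([k for k in range(1,n) if s[k,4]>400],key=lambda k:np.hypot(*(c[k]-near)))
    m=(l==i).astype(np.uint8); return m,max(cv2.findContours(m,0,2)[0],key=cv2.contourArea)
def rect(cnt,z,cal):
    P=plane(cnt[:,0],z,*cal)[:,:2].astype(np.float32)
    (c,s,a)=cv2.minAreaRect(P*1000); a=a if s[0]>s[1] else a+90
    return np.array(c)/1000,s,a
E
python3 - <<'E'
from m import *
im,d,*cal=cam('top'); hsv=cv2.cvtColor(im,cv2.COLOR_RGB2HSV)
H,S,V=[hsv[...,i] for i in range(3)]
m,c=blob((H>105)&(H<125)&(S>120)&(V>70),(178,198)); print('cover',rect(c,.086,cal))
# also darkside excluded check: depth-limited
W=world(d,*cal); m2,c2=blob((W[...,2]>.078)&(W[...,2]<.14)&(np.hypot(*(np.indices(H.shape)-np.array([198,178])[:,None,None]))<60),(178,198)); print('cover depth',rect(c2,.086,cal))
m3,c3=blob((W[...,2]>.11)&(W[...,2]<.16)&(m2>0) if 0 else (H<25)&(V<140)&(cv2.morphologyEx(m,3,np.ones((25,25)))>0)&(np.hypot(*(np.indices(H.shape)-np.array([198,178])[:,None,None]))<25),(178,195)); 
print('handle',rect(c3,.129,cal),np.median(W[...,2][m>0]))
m,c=blob((S<60)&(V>140),(335,220)); print('sheet',rect(c,.002,cal))
for n,p in dict(tin=(219,130),stamp=(276,145),dish=(317,148),bottle=(428,222),case=(415,293)).items(): print(n,plane([p],.05,*cal).round(3),W[p[1],p[0]].round(3))
E
```

```text
cover (array([0.52341211, 0.28166718]), (176.47332763671875, 224.0288848876953), 153.28074645996094)
cover depth (array([0.52374182, 0.28259543]), (183.46456909179688, 231.21942138671875), 153.4164695739746)Traceback (most recent call last):
  File "<stdin>", line 7, in <module>
  File "m.py", line 4, in blob
    i=min([k for k in range(1,n) if s[k,4]>400],key=lambda k:np.hypot(*(c[k]-near)))
ValueError: min() iterable argument is empty
```

Run:
```python
from m import *
im,d,*cal=cam('top'); hsv=cv2.cvtColor(im,cv2.COLOR_RGB2HSV)
H,S,V=[hsv[...,i] for i in range(3)]
W=world(d,*cal)
m,c=blob((S<60)&(V>140),(335,220)); print('sheet',rect(c,.002,cal))
for n,p in dict(tin=(219,130),stamp=(276,145),dish=(317,148),bottle=(428,222),case=(415,293),handle=(177,194)).items(): print(n,plane([p],.05,*cal).round(3),W[p[1],p[0]].round(3))
```

```text
sheet (array([ 0.54507703, -0.23969589]), (264.5690002441406, 304.9643859863281), 172.93378448486328)
tin [[0.779 0.195 0.05 ]] [0.794 0.202 0.01 ]
stamp [[ 0.755 -0.006  0.05 ]] [ 0.752 -0.006  0.059]
dish [[ 0.766 -0.145  0.05 ]] [ 0.783 -0.151  0.005]
bottle [[ 0.57  -0.538  0.05 ]] [ 0.552 -0.495  0.139]
case [[ 0.338 -0.509  0.05 ]] [ 0.338 -0.51   0.047]
handle [[0.536 0.293 0.05 ]] [0.524 0.274 0.121]
```

```bash
cat >> h.py <<'E'
def to(*ts):
    "world targets (x,y,z,yaw) -> units in present tool axes"
    p,r=tool(); y0=env.get_obs()['tool_rot'][2]
    for t in ts:
        s=r.T@(np.array(t[:3])-p)/.04; print(s.round(3), 'turn',round(-((t[3]-y0+180)%360-180)/10,2))
E
python3 -c "
from h import *
to((.275,-.589,.32,25),(.5,-.3,.32,70))"
```

```text
[ 1.000e-03  6.000e-03 -2.453e+00] turn 0.0
[ 8.154 -4.161 -2.448] turn -4.5
```

Emit:
drive_tool(
  moves=[0,0,-1.5,0,87,1.2,-0.6,-2.4,-1,87,2.5,-1.3,-2.4,-2,87,3.8,-2.0,-2.4,-3,87,5.2,-2.7,-2.4,-4,87],
)

```text
time_s: 0.82
tool_pos: [0.4183, -0.4018, 0.3186]
tool_rot: [180.0, 0.0, 65.3]
force: [1.5, -0.7, -0.0]
grip_width: 0.087
grasp_force: 0.0
```

```bash
python3 -c "
from h import *
print(tool()[0],env.get_obs()['tool_rot'],env.get_obs()['qpos'].round(0))
to((.55,-.15,.32,110),(.58,.1,.32,117))"
```

```text
[ 0.4183257  -0.40178183  0.31864604] [1.79983145e+02 3.17268972e-02 6.53121287e+01] [ 55.   9. -16.  84.   2.  87.  15.]
[ 7.094  0.362 -0.038] turn -4.47
[13.086 -1.567 -0.042] turn -5.17
```

Emit:
drive_tool(
  moves=[1.4,0,0,-1,87,2.8,0.1,0,-2,87,4.2,0.2,0,-3,87,5.6,0.2,0,-4,87,7,0,0,-4.8,87],
)

```text
time_s: 1.45
tool_pos: [0.5365, -0.1478, 0.3183]
tool_rot: [180.0, -0.0, 113.3]
force: [-0.3, 0.1, 0.4]
grip_width: 0.0869
grasp_force: 0.0
```

```bash
python3 -c "
from h import *
print(tool()[0],env.get_obs()['tool_rot'],env.get_obs()['qpos'].round(0))
m=env.camera_model('wrist');print(m)
to((.58,.05,.3,150),(.523,.282,.3,153.3))"
```

```text
[ 0.5364548  -0.14777277  0.31828552] [ 1.79997483e+02 -4.52673025e-03  1.13292450e+02] [ 41.   7. -31.  87.   4.  87.  33.]
{'K': array([[295.80758375,   0.        , 261.07501121],
       [  0.        , 295.80758375, 191.62031401],
       [  0.        ,   0.        ,   1.        ]]), 'k1': -0.003728413640790986, 'tool_from_camera': array([[-1.64170967e-03, -9.56330550e-01, -2.92282713e-01,
         8.18584876e-02],
       [ 9.99998608e-01, -1.65749636e-03, -1.93624101e-04,
         5.33514077e-04],
       [-2.99288890e-04, -2.92282624e-01,  9.56331939e-01,
        -1.60841940e-01],
       [ 0.00000000e+00,  0.00000000e+00,  0.00000000e+00,
         1.00000000e+00]])}
[4.111 2.955 0.458] turn -3.67
[10.002  3.94   0.458] turn -4.0
```

Emit:
drive_tool(
  moves=[1.4,0.5,0,-1,87,2.8,1.1,0,-2,87,4.2,1.6,0,-3,87,5.6,2.2,0,-4,87,7,2.8,0.2,-4,87],
)

```text
time_s: 2.08
tool_pos: [0.5295, 0.1538, 0.3111]
tool_rot: [180.0, 0.1, 153.1]
force: [0.4, -0.6, -0.6]
grip_width: 0.0869
grasp_force: 0.0
```

```bash
python3 -c "
from h import *
print(tool()[0],env.get_obs()['tool_rot'],env.get_obs()['qpos'].round(0))
to((.523,.282,.3,153.3))"
```

```text
[0.52951049 0.15377816 0.31112427] [1.79972113e+02 1.17523616e-01 1.53059528e+02] [ 23.   8. -47.  88.   6.  86.  40.]
[1.598 2.784 0.276] turn -0.02
```

Emit:
drive_tool(
  moves=[0.8,1.4,0.2,0,87,1.6,2.8,0.3,0,87,1.6,2.8,0.3,0,87,1.6,2.8,0.3,0,87],
)

```text
time_s: 2.58
tool_pos: [0.5231, 0.2809, 0.2981]
tool_rot: [-179.9, -0.0, 153.1]
force: [-0.3, -0.3, -0.6]
grip_width: 0.0871
grasp_force: 0.0
```

```bash
python3 -c "
from m import *
print(tool()[0],env.get_obs()['tool_rot'],env.get_obs()['qpos'].round(0))
im,d,*cal=cam('wrist'); save('w1.png',im); np.savez('w1.npz',im=im,d=d,K=cal[0],k1=cal[1],R=cal[2],c=cal[3])"
```

```text
[0.52308722 0.28087716 0.29813589] [-1.79946817e+02 -1.04914469e-02  1.53083950e+02] [ 10.  16. -51.  83.  12.  87.  23.]
```

View pics/w1.png

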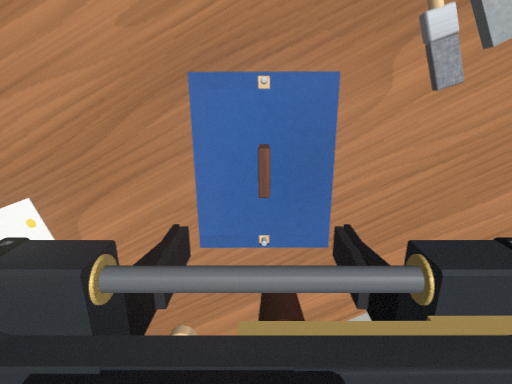

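The wrist view shows the cover squarely at (190–339, 72–248). The handle bar is at (264,170), with pins at (264,82) and (264,240).

Run:
```python
from m import *
f=np.load('w1.npz'); im=f['im'];cal=[f['K'],float(f['k1']),f['R'],f['c']]
hsv=cv2.cvtColor(im,cv2.COLOR_RGB2HSV);H,S,V=[hsv[...,i] for i in range(3)]
m,c=blob((H>105)&(H<125)&(S>120)&(V>60),(264,160)); print('cover',rect(c,.086,cal))
sub=np.zeros_like(H,bool); sub[130:215,245:285]=1
m,c=blob(sub&((H<25)|(H>165))&(V<150),(264,170)); r=cv2.boundingRect(c);print(r)
print('handle',rect(c,.12,cal))
p,R_=tool(); print('pins', plane([(264,82),(264,240)],.090,*cal).round(4))
W=world(f['d'],*cal); print(np.median(W[100:130,210:320,2]),W[165:180,264,2])
to((.523,.282,.095,153.3))
```

```text
cover (array([0.5242865 , 0.28500922]), (177.9457550048828, 226.7073211669922), 153.12022399902344)
(259, 145, 11, 53)
handle (array([0.52338837, 0.28595718]), (12.02640438079834, 62.524391174316406), 152.8725128173828)
pins [[0.4336 0.3316 0.09  ]
 [0.6155 0.2395 0.09  ]]
0.08463242562031947 [0.121022   0.12296755 0.1222769  0.12240557 0.12206128 0.12117922
 0.12191497 0.12245573 0.1224609  0.12092978 0.12270528 0.12321975
 0.12250201 0.12126797 0.12193349]
[0.047 0.052 5.082] turn -0.04
```

```bash
python3 -c "
from h import *
to((.524,.2852,.095,153.1))"
```

```text
[0.061 0.134 5.082] turn -0.02
```

Emit:
drive_tool(
  moves=[0.06,0.13,1.5,0,60,0.06,0.13,3,0,40,0.06,0.13,4,0,35,0.06,0.13,4.7,0,35,0.06,0.13,5.08,0,35],
  squeeze=25,
)

```text
time_s: 3.25
tool_pos: [0.5239, 0.2836, 0.0938]
tool_rot: [-179.9, -0.0, 152.8]
force: [-0.6, 0.3, 0.2]
grip_width: 0.0449
grasp_force: 0.0
```

Emit:
drive_tool(
  moves=[0,0,0,0,30,0,0,0,0,5,0,0,0,0,5,0,0,0,0,5,0,0,0,0,5],
)

```text
time_s: 3.88
tool_pos: [0.5238, 0.2861, 0.0964]
tool_rot: [-179.9, 0.1, 153.0]
force: [-1.6, -3.4, 5.8]
grip_width: 0.0134
grasp_force: 25.0
```

Emit:
drive_tool(
  moves=[0,0,-0.1,0,5,0,0,-0.3,0,5,0,0,-0.6,0,5,0,0,-0.9,0,5,0,0,-1.2,0,5],
  squeeze=35,
)

```text
time_s: 4.5
tool_pos: [0.5235, 0.2868, 0.1444]
tool_rot: [180.0, 0.0, 153.0]
force: [-0.1, -0.5, -3.8]
grip_width: 0.0138
grasp_force: 35.0
```

Emit:
drive_tool(
  moves=[0,0,-0.5,0,5,0,0,-1.0,0,5,0,0,-1.5,0,5,0,0,-1.8,0,5,0,0,-1.8,0,5],
)

```text
time_s: 5.12
tool_pos: [0.5239, 0.2871, 0.2165]
tool_rot: [179.9, 0.1, 153.0]
force: [-0.5, 1.3, -4.6]
grip_width: 0.014
grasp_force: 35.0
```

```bash
python3 -c "
from h import *
print(tool()[0],env.get_obs()['tool_rot'],env.get_obs()['qpos'].round(0))
to((.545,.02,.22,163),(.545,-.24,.22,173))
im,*_=cam('scene');save('s2.png',im[100:300,100:420])"
```

```text
[0.5239047  0.2870609  0.21647923] [1.79918507e+02 7.43090728e-02 1.53023920e+02] [ 10.  18. -50.  90.  14.  78.  21.]
[-3.499 -5.711 -0.092] turn -1.0
[ -6.447 -11.504  -0.096] turn -2.0
```

View pics/s2.png

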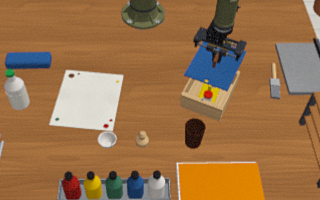

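The cover is in the gripper, and the open box with the caddy is visible at (210,90). I'm carrying the cover to the sheet.

Emit:
drive_tool(
  moves=[-0.3,-0.5,0,0,5,-0.8,-1.4,0,-0.1,5,-1.4,-2.4,0,-0.3,5,-1.9,-3.4,0,-0.5,5,-2.4,-4.4,0,-0.7,5],
)

```text
time_s: 5.8
tool_pos: [0.5284, 0.0846, 0.2143]
tool_rot: [-180.0, -0.1, 160.1]
force: [0.7, -0.6, -2.6]
grip_width: 0.0133
grasp_force: 35.0
```

```bash
python3 -c "
from h import *
print(tool()[0],env.get_obs()['tool_rot'],env.get_obs()['qpos'].round(0))
to((.545,-.24,.22,173))"
```

```text
[0.52836363 0.08457829 0.21427211] [-1.79953078e+02 -8.62503307e-02  1.60093071e+02] [ 31.   8. -47.  99.   6.  76.  53.]
[-3.154 -7.488 -0.142] turn -1.29
```

Emit:
drive_tool(
  moves=[-0.4,-1.0,-0.1,-0.2,5,-0.9,-2.1,-0.1,-0.4,5,-1.3,-3.2,-0.1,-0.6,5,-1.8,-4.3,-0.1,-0.8,5,-2.2,-5.3,-0.1,-1.0,5],
)

```text
time_s: 6.42
tool_pos: [0.5387, -0.1449, 0.2182]
tool_rot: [-180.0, -0.1, 170.1]
force: [0.1, 1.1, -2.9]
grip_width: 0.0134
grasp_force: 35.0
```

```bash
python3 -c "
from h import *
print(tool()[0],env.get_obs()['tool_rot'],env.get_obs()['qpos'].round(0))
to((.545,-.24,.22,173))"
```

```text
[ 0.53867029 -0.1449435   0.21821408] [-1.79994345e+02 -9.89372244e-02  1.70051704e+02] [ 47.  10. -38.  96.   7.  76.  87.]
[-0.566 -2.313 -0.045] turn -0.29
```

Emit:
drive_tool(
  moves=[-0.2,-0.9,0,-0.1,5,-0.4,-1.7,0,-0.2,5,-0.5,-2.3,0,-0.3,5,-0.5,-2.3,0.5,-0.3,5,-0.5,-2.3,1.2,-0.3,5],
)

```text
time_s: 7.05
tool_pos: [0.5431, -0.236, 0.1697]
tool_rot: [179.9, -0.0, 173.0]
force: [0.5, 0.5, -3.5]
grip_width: 0.0138
grasp_force: 35.0
```

Emit:
drive_tool(
  moves=[0,0,0.8,0,5,0,0,1.6,0,5,0,0,2.3,0,5,0,0,2.8,0,5,0,0,2.8,0,5],
)

```text
time_s: 7.68
tool_pos: [0.5416, -0.2356, 0.0571]
tool_rot: [179.9, -0.2, 173.1]
force: [0.8, 0.2, -3.5]
grip_width: 0.0138
grasp_force: 35.0
```

```bash
python3 -c "
from h import *
print(tool()[0],env.get_obs()['tool_rot'],env.get_obs()['qpos'].round(0))
to((.545,-.238,.0184,173))"
```

```text
[ 0.54156324 -0.23564076  0.05705456] [179.88925965  -0.24206519 173.08198405] [ 49.  23. -34. 101.  14.  61.  93.]
[-0.096 -0.05   0.966] turn 0.01
```

Emit:
drive_tool(
  moves=[-0.1,0,0.3,0,5,-0.1,0,0.55,0,5,-0.1,0,0.75,0,5,-0.1,0,0.85,0,5,-0.1,0,0.9,0,5],
)

```text
time_s: 8.3
tool_pos: [0.5471, -0.2377, 0.0232]
tool_rot: [-180.0, -0.0, 173.0]
force: [0.3, -0.7, -3.9]
grip_width: 0.0139
grasp_force: 35.0
```

Emit:
drive_tool(
  moves=[0,0,0.03,0,5,0,0,0.06,0,5,0,0,0.06,0,5],
)

```text
time_s: 8.68
tool_pos: [0.5472, -0.2376, 0.021]
tool_rot: [-180.0, 0.0, 173.0]
force: [0.7, 0.5, -3.9]
grip_width: 0.0137
grasp_force: 35.0
```

Emit:
drive_tool(
  moves=[0,0,0.03,0,5,0,0,0.05,0,5,0,0,0.05,0,5,0,0,0.05,0,5],
)

```text
time_s: 9.18
tool_pos: [0.5472, -0.2376, 0.0189]
tool_rot: [-180.0, 0.0, 173.0]
force: [0.9, -0.6, -3.3]
grip_width: 0.0134
grasp_force: 35.0
```

Emit:
drive_tool(
  moves=[0,0,0.02,0,5,0,0,0.04,0,5,0,0,0.04,0,5],
)

```text
time_s: 9.55
tool_pos: [0.5473, -0.2377, 0.0184]
tool_rot: [-180.0, -0.0, 173.0]
force: [-3.6, 1.2, 5.7]
grip_width: 0.0135
grasp_force: 35.0
```

Emit:
drive_tool(
  moves=[0,0,0,0,20,0,0,0,0,30,0,0,0,0,40,0,0,0,0,40,0,0,-0.2,0,40],
  squeeze=20,
)

```text
time_s: 10.18
tool_pos: [0.5466, -0.2374, 0.025]
tool_rot: [180.0, -0.1, 173.0]
force: [0.0, -0.7, 0.4]
grip_width: 0.0394
grasp_force: 0.0
```

Emit:
drive_tool(
  moves=[0,0,-0.5,0,50,0,0,-1.7,0,60,0,0,-3.2,0,60,0,0,-4.7,0,60,0,0,-6.2,0,60],
)

```text
time_s: 10.8
tool_pos: [0.5472, -0.2372, 0.2773]
tool_rot: [-179.9, 0.1, 173.1]
force: [1.1, -0.6, -0.6]
grip_width: 0.0603
grasp_force: 0.0
```

Run:
```python
from m import *
print(tool()[0],env.get_obs()['qpos'].round(0))
to((.56,.05,.3,163),(.5245,.2853,.3,153.1))
im,d,*cal=cam('wrist'); save('w2.png',im)
hsv=cv2.cvtColor(im,cv2.COLOR_RGB2HSV);H,S,V=[hsv[...,i] for i in range(3)]
m,c=blob((H>105)&(H<125)&(S>120)&(V>60),(264,160)); print('cover',rect(c,.008,cal))
```

```text
[ 0.54716347 -0.23717721  0.27732921] [ 51.  13. -36.  85.   8.  83.  98.]
[ 0.548  7.165 -0.576] turn 1.01
[ 2.139 12.897 -0.586] turn 2.0
cover (array([ 0.54926874, -0.2362135 ]), (177.22894287109375, 226.9351348876953), 173.07070922851562)
```

View pics/w2.png

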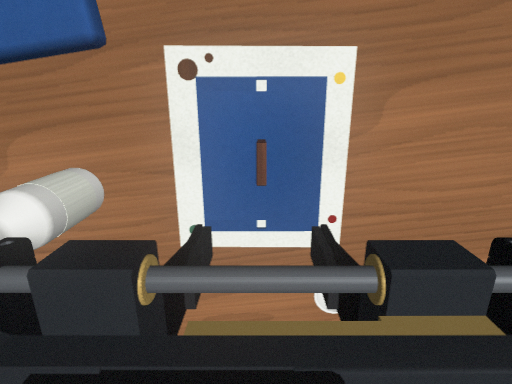

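The cover lies flat on the sheet: sheet corners at about (165,46), (356,46), (342,248) and (180,248). I'll check the margins.

Run:
```python
from h import *
m=env.camera_model('wrist');p,r=tool();T=np.array(m['tool_from_camera']);cal=(m['K'],float(m['k1']),r@T[:3,:3],p+r@T[:3,3])
s=plane([(165,46),(356,46),(342,248),(180,248)],.002,*cal); print(s.round(3), s.mean(0))
```

```text
[[ 0.387 -0.35   0.002]
 [ 0.419 -0.092  0.002]
 [ 0.725 -0.123  0.002]
 [ 0.693 -0.393  0.002]] [ 0.5559809  -0.23960078  0.002     ]
```

Emit:
drive_tool(
  moves=[0.3,1.4,-0.4,0.2,75,0.6,2.8,-0.6,0.4,87,0.9,4.2,-0.6,0.6,87,1.1,5.6,-0.6,0.8,87,1.3,7.1,-0.6,1,87],
)

```text
time_s: 11.48
tool_pos: [0.5298, 0.0523, 0.2988]
tool_rot: [-180.0, 0.2, 162.9]
force: [0.5, 0.1, -0.3]
grip_width: 0.0866
grasp_force: 0.0
```

```bash
python3 -c "
from h import *
print(tool()[0],env.get_obs()['qpos'].round(0))
to((.5245,.2853,.3,153.1))"
```

```text
[0.52977149 0.05234987 0.29881618] [ 36.   5. -47.  92.   4.  85.  61.]
[ 1.835  5.529 -0.039] turn 0.98
```

Emit:
drive_tool(
  moves=[0.4,1.3,0,0.2,87,0.9,2.7,0,0.5,87,1.4,4.1,0,0.8,87,1.8,5.5,0,1,87,1.8,5.5,0,1,87],
)

```text
time_s: 12.1
tool_pos: [0.5223, 0.2889, 0.2984]
tool_rot: [179.8, -0.1, 153.7]
force: [-0.3, -0.7, 0.3]
grip_width: 0.0867
grasp_force: 0.0
```

Emit:
drive_tool(
  moves=[0,0,0,0,87,0,0,0,0,87],
)

```text
time_s: 12.35
tool_pos: [0.5262, 0.28, 0.2977]
tool_rot: [-180.0, 0.1, 152.9]
force: [-0.3, -0.3, 0.4]
grip_width: 0.087
grasp_force: 0.0
```

```bash
python3 -c "
from m import *
print(tool()[0],env.get_obs()['tool_rot'])
im,d,*cal=cam('wrist'); save('w3.png',im); np.savez('w3.npz',im=im,d=d,K=cal[0],k1=cal[1],R=cal[2],c=cal[3])"
```

```text
[0.52620803 0.28004869 0.29770866] [-1.79962918e+02  7.81158135e-02  1.52855845e+02]
```

View pics/w3.png

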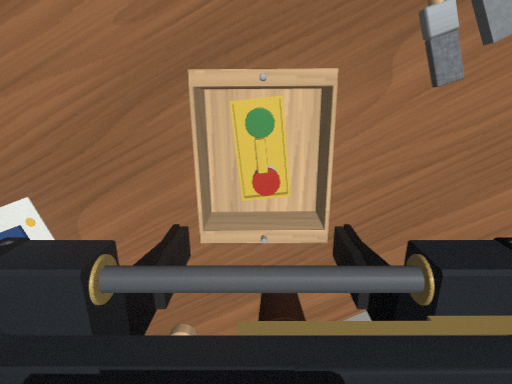

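The open box shows the yellow caddy at (260,148), turned a few degrees. The green lid is at (260,123), the red lid at (266,182) and the handle at about (261,155).

Run:
```python
from m import *
f=np.load('w3.npz'); im=f['im'];cal=[f['K'],float(f['k1']),f['R'],f['c']]
hsv=cv2.cvtColor(im,cv2.COLOR_RGB2HSV);H,S,V=[hsv[...,i] for i in range(3)]
W=world(f['d'],*cal)
roi=np.zeros_like(H,bool); roi[90:208,215:310]=1
yel=roi&(H>20)&(H<32)&(S>170)
red=roi&((H<8)|(H>172))&(S>150); gr=roi&(H>60)&(H<95)&(S>80)
m,c=blob(cv2.morphologyEx(((yel|red|gr)*255).astype(np.uint8),cv2.MORPH_CLOSE,np.ones((5,5)))>0,(260,148)); print('tray',rect(c,.022,cal))
L=[]
for n,q in (('red',red),('green',gr)):
    ys,xs=np.nonzero(q); c=np.array([xs.mean(),ys.mean()]);e=cv2.minEnclosingCircle(np.c_[xs,ys].astype(np.float32));p=plane([e[0]],.048,*cal)[0];L.append(p);print(n,c,e,p.round(4))
d=L[1]-L[0];print('mid',(L[0]+L[1])/2,np.degrees(np.arctan2(d[1],d[0])),np.hypot(*d[:2]))
hm=yel&(W[...,2]>.058)&(W[...,2]<.09); n,l,s,_=cv2.connectedComponentsWithStats(hm.astype(np.uint8)); i=1+s[1:,4].argmax(); print(s[i])
c=max(cv2.findContours((l==i).astype(np.uint8),0,2)[0],key=cv2.contourArea); print('handle',rect(c,.072,cal),np.median(W[l==i],axis=0))
print('pins',plane([(263,77),(264,239)],.09,*cal).mean(0))
cv2.imwrite('pics/w3c.png',cv2.resize(cv2.cvtColor(im[85:210,190:340],4),None,fx=4,fy=4))
```

```text
tray (array([0.48020605, 0.30248135]), (39.00624465942383, 37.98274230957031), 62.75880432128906)
red [265.95019157 182.42145594] ((265.6666564941406, 181.5), 13.639305114746094) [0.556  0.2734 0.048 ]
green [259.3104 122.6176] ((259.4189147949219, 122.52702331542969), 14.230610847473145) [0.4784 0.3034 0.048 ]
mid [0.51723215 0.28842608 0.048     ] 158.8617911544581 0.08318621650730634Traceback (most recent call last):
  File "<stdin>", line 13, in <module>
ValueError: attempt to get argmax of an empty sequence
```

Run:
```python
from m import *
f=np.load('w3.npz'); im=f['im'];cal=[f['K'],float(f['k1']),f['R'],f['c']]
hsv=cv2.cvtColor(im,cv2.COLOR_RGB2HSV);H,S,V=[hsv[...,i] for i in range(3)]
W=world(f['d'],*cal)
print(hsv[155,261],hsv[150,245],hsv[150,300],W[155,261])
roi=np.zeros_like(H,bool); roi[90:208,215:310]=1
yel=roi&(S>165)&(H>18)&(H<35)
m,c=blob(cv2.morphologyEx((yel*255).astype(np.uint8),cv2.MORPH_CLOSE,np.ones((5,5)))>0,(260,148))
hull=cv2.convexHull(c); print('tray',rect(hull,.022,cal))
hm=roi&(W[...,2]>.06)&(W[...,2]<.085); hm[:,:245]=0; hm[:,280:]=0;hm[:136]=0;hm[178:]=0
n,l,s,_=cv2.connectedComponentsWithStats(hm.astype(np.uint8)); i=1+s[1:,4].argmax(); print(s[i])
c=max(cv2.findContours((l==i).astype(np.uint8),0,2)[0],key=cv2.contourArea); print('handle',rect(c,.072,cal),np.median(W[l==i],axis=0))
cv2.imwrite('pics/w3c.png',cv2.resize(cv2.cvtColor(im[85:210,190:340],4),None,fx=4,fy=4))
```

```text
[ 23 163 216] [ 23 162 217] [ 17  98 210] [0.51526841 0.28686699 0.07068323]Traceback (most recent call last):
  File "<stdin>", line 8, in <module>
  File "m.py", line 4, in blob
    i=min([k for k in range(1,n) if s[k,4]>400],key=lambda k:np.hypot(*(c[k]-near)))
ValueError: min() iterable argument is empty
```

Run:
```python
from m import *
f=np.load('w3.npz'); im=f['im'];cal=[f['K'],float(f['k1']),f['R'],f['c']]
hsv=cv2.cvtColor(im,cv2.COLOR_RGB2HSV);H,S,V=[hsv[...,i] for i in range(3)]
W=world(f['d'],*cal)
roi=np.zeros_like(H,bool); roi[90:208,215:310]=1
hm=roi&(W[...,2]>.06)&(W[...,2]<.085); hm[:,:245]=0; hm[:,280:]=0;hm[:136]=0;hm[178:]=0
n,l,s,_=cv2.connectedComponentsWithStats(hm.astype(np.uint8)); i=1+s[1:,4].argmax(); print(s[i])
c=max(cv2.findContours((l==i).astype(np.uint8),0,2)[0],key=cv2.contourArea); print('handle',rect(c,.072,cal),np.median(W[l==i],axis=0))
yel=roi&(S>130)&(H>19)&(H<35)
m,c=blob(cv2.morphologyEx((yel*255).astype(np.uint8),cv2.MORPH_OPEN,np.ones((3,3)))>0,(260,148))
print('tray',rect(cv2.convexHull(c),.022,cal))
cv2.imwrite('pics/w3c.png',cv2.resize(cv2.cvtColor(im[85:210,190:340],4),None,fx=4,fy=4))
```

```text
[255 138  14  36 368]
handle (array([0.51618756, 0.28673462]), (13.771838188171387, 46.67641830444336), 158.72669982910156) [0.51583312 0.28684674 0.0703981 ]
tray (array([0.5168717 , 0.28577087]), (75.62033081054688, 149.68975830078125), 158.57758331298828)
```

View pics/w3c.png

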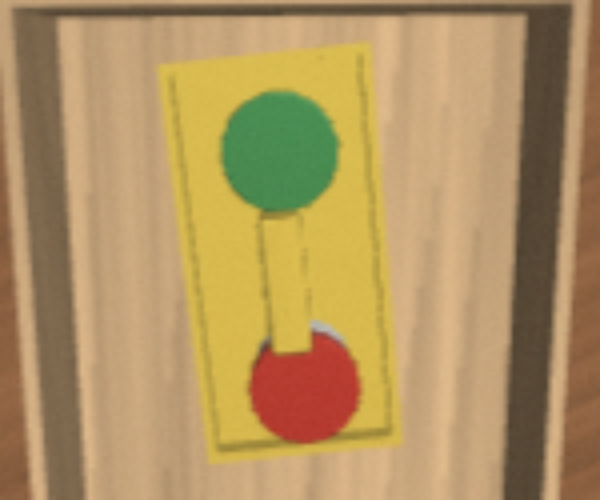

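The handle, tray outline and lids agree: centre (0.516, 0.286), yaw 158.7.

```bash
python3 -c "
from h import *
print(tool()[0],env.get_obs()['tool_rot'])
to((.5163,.2866,.041,158.7))"
```

```text
[0.52620548 0.280038   0.29766632] [-1.79968055e+02  7.17789182e-02  1.52842073e+02]
[0.303 0.037 6.416] turn -0.59
```

Emit:
drive_tool(
  moves=[0.1,0.02,1.0,-0.2,60,0.2,0.04,2.4,-0.5,45,0.3,0.04,3.6,-0.6,45,0.3,0.04,4.4,-0.6,45,0.3,0.04,4.4,-0.6,45],
)

```text
time_s: 13.02
tool_pos: [0.5145, 0.2862, 0.1191]
tool_rot: [-179.8, -0.2, 158.9]
force: [0.8, 0.3, 0.3]
grip_width: 0.0479
grasp_force: 0.0
```

```bash
python3 -c "
from h import *
print(tool()[0],env.get_obs()['tool_rot'])
im,d,*cal=cam('wrist')
to((.5163,.2866,.041,158.7))
print(tool()[0],env.get_obs()['tool_rot'])"
```

```text
[0.51452283 0.28618494 0.11914524] [-1.79767099e+02 -1.67498285e-01  1.58896109e+02]
[-0.023 -0.013  2.007] turn 0.02
[0.5157184  0.28749474 0.12126281] [-1.79936990e+02 -3.37368040e-02  1.58914765e+02]
```

Aligned, so I'm descending slowly and then closing.

Emit:
drive_tool(
  moves=[0,0,0.5,0,45,0,0,1.0,0,45,0,0,1.5,0,45,0,0,1.85,0,45,0,0,2.0,0,45],
)

```text
time_s: 13.7
tool_pos: [0.5148, 0.2887, 0.0399]
tool_rot: [-179.9, -0.1, 159.0]
force: [-0.9, 0.2, -0.1]
grip_width: 0.0448
grasp_force: 0.0
```

Emit:
drive_tool(
  moves=[0,0,0,0,35,0,0,0,0,25,0,0,0,0,19,0,0,0,0,16,0,0,0,0,15],
  squeeze=15,
)

```text
time_s: 14.32
tool_pos: [0.5155, 0.2882, 0.0414]
tool_rot: [-179.9, 0.0, 159.0]
force: [-0.6, -2.1, 1.6]
grip_width: 0.0158
grasp_force: 1.0
```

Emit:
drive_tool(
  moves=[0,0,0,0,13,0,0,0,0,10,0,0,0,0,5,0,0,0,0,5],
)

```text
time_s: 14.82
tool_pos: [0.5156, 0.2888, 0.0413]
tool_rot: [-180.0, 0.0, 159.0]
force: [-0.7, -1.8, 1.5]
grip_width: 0.0142
grasp_force: 15.0
```

Emit:
drive_tool(
  moves=[0,0,0,0,5,0,0,0,0,5],
  squeeze=35,
)

```text
time_s: 15.08
tool_pos: [0.5156, 0.2889, 0.0414]
tool_rot: [180.0, 0.0, 159.0]
force: [0.1, -1.7, 1.2]
grip_width: 0.0137
grasp_force: 35.0
```

Emit:
drive_tool(
  moves=[0,0,-0.05,0,5,0,0,-0.15,0,5,0,0,-0.3,0,5,0,0,-0.45,0,5,0,0,-0.6,0,5],
)

```text
time_s: 15.7
tool_pos: [0.5155, 0.289, 0.0659]
tool_rot: [180.0, 0.0, 159.0]
force: [0.2, 0.4, -1.5]
grip_width: 0.0136
grasp_force: 35.0
```

Emit:
drive_tool(
  moves=[0,0,-0.2,0,5,0,0,-0.4,0,5,0,0,-0.6,0,5,0,0,-0.8,0,5,0,0,-1.0,0,5],
)

```text
time_s: 16.32
tool_pos: [0.5154, 0.2889, 0.1059]
tool_rot: [-180.0, 0.0, 159.0]
force: [0.1, -0.1, -1.7]
grip_width: 0.0137
grasp_force: 35.0
```

Emit:
drive_tool(
  moves=[0,0,-0.2,0,5,0,0,-0.45,0,5,0,0,-0.7,0,5,0,0,-0.95,0,5,0,0,-1.2,0,5],
)

```text
time_s: 16.95
tool_pos: [0.5154, 0.2889, 0.1541]
tool_rot: [180.0, 0.0, 159.0]
force: [-0.5, -0.4, -2.3]
grip_width: 0.0134
grasp_force: 35.0
```

Emit:
drive_tool(
  moves=[0,0,-0.25,0,5,0,0,-0.5,0,5,0,0,-0.75,0,5,0,0,-0.9,0,5,0,0,-1.0,0,5],
)

```text
time_s: 17.58
tool_pos: [0.5154, 0.2889, 0.1937]
tool_rot: [-180.0, 0.0, 159.0]
force: [0.3, -0.3, -1.7]
grip_width: 0.0137
grasp_force: 35.0
```

Emit:
drive_tool(
  moves=[0,0,0,0,5,0,0,0,0,5,0,0,0,0,5,0,0,0,0,5,0,0,0,0,5],
)

```text
time_s: 18.2
tool_pos: [0.5154, 0.2889, 0.1932]
tool_rot: [-180.0, -0.0, 159.0]
force: [0.6, 0.1, -1.4]
grip_width: 0.0136
grasp_force: 35.0
```

```bash
python3 -c "
from m import *
print(tool()[0],env.get_obs()['tool_rot'])
im,d,*cal=cam('wrist'); im2=cam('scene')[0]
save('w4.png',np.vstack([im[60:260,150:400],cv2.resize(im2[130:230,255:380],(250,200))]))"
```

```text
[0.51538211 0.28892384 0.19323141] [-1.79993173e+02 -6.89956592e-03  1.59028544e+02]
```

View pics/w4.png

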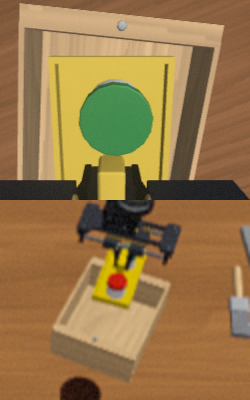

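The caddy is held level above the box with both pots standing in it: the green lid is at (116,118) in the upper crop and the red one at (117,282) in the lower. I'll hold it here.

Emit:
drive_tool(
  moves=[0,0,0,0,5,0,0,0,0,5,0,0,0,0,5,0,0,0,0,5,0,0,0,0,5],
)

```text
time_s: 18.92
tool_pos: [0.5154, 0.2889, 0.1933]
tool_rot: [-180.0, 0.0, 159.0]
force: [-0.0, -0.3, -1.5]
grip_width: 0.0138
grasp_force: 35.0
```

Emit:
drive_tool(
  moves=[0,0,0,0,5,0,0,0,0,5,0,0,0,0,5,0,0,0,0,5,0,0,0,0,5],
)

```text
time_s: 19.55
tool_pos: [0.5154, 0.2889, 0.1933]
tool_rot: [-180.0, 0.0, 159.0]
force: [-0.1, -0.3, -1.9]
grip_width: 0.0138
grasp_force: 35.0
```

Emit:
drive_tool(
  moves=[0,0,0,0,5,0,0,0,0,5,0,0,0,0,5,0,0,0,0,5,0,0,0,0,5],
)

```text
time_s: 20.18
tool_pos: [0.5154, 0.2889, 0.1933]
tool_rot: [-180.0, 0.0, 159.0]
force: [0.7, 0.3, -1.8]
grip_width: 0.0138
grasp_force: 35.0
```

Emit:
drive_tool(
  moves=[0,0,0,0,5,0,0,0,0,5,0,0,0,0,5,0,0,0,0,5,0,0,0,0,5],
)

```text
time_s: 20.8
tool_pos: [0.5154, 0.2889, 0.1933]
tool_rot: [-180.0, 0.0, 159.0]
force: [-0.3, -0.9, -1.8]
grip_width: 0.0134
grasp_force: 35.0
```

```bash
python3 -c "
from cell import env
print(env.sign_off())"
```

```text
the job is handed in; nothing more can be done
None
```

The job is handed in at about 21 s: the cover lies flat, handle up, within about 7 mm of the sheet's middle, and the arm held the caddy still and level for over two seconds with both pots in it, its underside about 8 cm above the rim.

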